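# Level the laser base, then take off its ball dish

### The job

Make the levelling base ready for the line laser: first turn its black knurled knob, a little at a time, until the geared needle stands on the long broad mark of the white scale. Then take hold of the ball dish (the round metal puck with a steel ball lying loose in its shallow bowl) by its sides, turn it a quarter turn anticlockwise, seen from above, up to the stop of its bayonet, and lift it straight up out of the socket, keeping it level, the ball in the middle of the bowl and the needle on its mark. Finish still holding the dish level and still in the gripper, over the base and clear of it by about the width of a hand (do not put it down), and leave the other things on the bench where they are.

Things in the scene. Friction and masses are not known exactly. Their poses are not given: they have to be found in the camera images.
- level_base: Levelling base, stands fast: low grey plate, 150 mm in x, 262 mm in y (+63 to -199), top 18 mm up. Origin on the table on the socket's vertical axis, z up; at yaw 0 x points away from the robot, y left. On it: a tilting plate with the socket; knob at x 20, y -95 mm; needle pivot at x 20, y -130; white scale in front (-x) of that pivot.
- socket_top (a point): Middle of the top of the bayonet socket, an aluminium ring of 84 mm outside diameter, 48 mm above the table, on the base's tilting plate. The dish's neck passes through it; its lip has two notches for the dish's lugs, on the +y and -y sides of the base, and stops below the lip.
- knob_grip (a point): Levelling knob: black, knurled, round, 32 mm diameter, upright, from 52 to 84 mm above the table; this point is on its axis 70 mm up. It turns about the vertical without rising and stays where left (0.05 N m of friction). Free all round; what lies under it is at most 42 mm high. 97 mm from the dish's axis.
- level_knob (a joint): Turn of the knob in rad, anticlockwise from above positive, level at 0. It starts between -2.4 and -0.9, so it must be turned anticlockwise by that much; a grasp gives at most about 1.5 rad: let go and take it again as needed. Stops at -3.2 and +1.3.
- needle (a joint): Turn of the dark needle in rad, anticlockwise from above positive; 0 on the long broad mark (pointing along the base's -x). Geared: -0.3 rad per rad of the knob, so it starts 0.27 to 0.72 rad right of the mark seen from the robot and moves left as the knob turns anticlockwise. The same screw tilts the socket 0.025 rad per rad of the knob: needle on the mark means socket and dish level.
- pointer_tip (a point): Tip of the needle, a thin dark blade, 66 mm from its pivot, 25 mm above the table.
- level_mark (a point): Point of the long broad black mark (3 mm wide) over which the needle's tip must stand, on the white scale 20 mm above the table. The other ticks are thin and 0.15 rad (10 mm at the tip) apart.
- dish_center (a point): Ball dish: aluminium puck, knurled side 56 mm diameter, 42 mm high; this point is its middle, on the axis, 72 mm above the table at the start; z up the axis. The socket's top is 24 mm below this point, the rim 21 mm above, the ball's top 35 mm above. 0.18 to 0.29 kg. The lugs of its foot (62 mm span) lie along this point's x, under the socket's lip.
- dish: The same ball dish; origin on its axis at the underside of the foot, 37 mm below its middle; axes as point dish_center. Yaw relative to the base at the start: 0 to 0.12 rad (locked). It turns freely with 2 mm of play. At +1.57 rad the lugs lie in the notches (stop at about +1.62); within 0.08 rad of that it comes out when lifted straight up by 14 mm.
- bowl_middle (a point): Where the ball's centre is when the ball lies in the middle of the bowl: on the dish's axis, 26 mm above dish_center, fixed to the dish. The bowl is 49 mm wide and 4 mm deep, part of a sphere of 80 mm radius.
- ball_center (a point): Centre of the loose polished steel ball, 18 mm diameter, 24 g, lying in the bowl. It rolls freely: it lies off the middle by roughly 70 mm times the dish's tilt in rad, and swings when the dish is jerked.
- ball: The same ball; origin at its centre.
- line_laser: The line laser that belongs on the base: grey and black box, 80 by 70 mm, 112 mm tall, on a round foot; origin under its middle; to the right of the base. Leave it.
- screwdriver: Screwdriver, 194 mm long, 27 mm high, lying just in front of the base. Leave it.
- tape_black: Roll of black tape, 64 mm across, 19 mm high, just left of the base. Leave it.
- pencil: Pencil, 117 mm long, lying just behind the base. Leave it.
- tape_measure: Yellow tape measure, 85 mm, 31 mm high, in front on the right. Leave it.

How it is judged (in metres and radians):
On the way, in this order (a step that is already met when the one before it is completed fails the run):
1. the needle stands on the mark, dish still locked in the socket (value of joint needle between -0.06 and 0.06 rad and angle between the x axis of dish_center and the x axis of level_base, either way round below 0.5 rad), for 0.4 s.
2. the dish, still down in its socket, is turned a quarter turn with the ball in the middle (value of joint needle between -0.06 and 0.06 rad and angle between the x axis of dish_center and the y axis of level_base, either way round below 0.15 rad and z of dish_center in the frame of level_base below 0.08 m and distance between ball_center and bowl_middle below 0.01 m), for 0.1 s.
At the end, for the whole second after the job is handed in: The dish is gripped (over 2 N), at rest and off the base, 45 mm or more above its seated height, within 60 mm sideways of the socket axis, level within 0.07 rad; the ball at rest within 6 mm of the bowl's middle; the needle within 0.06 rad (4 mm at its tip) of the mark (value of joint needle between -0.06 and 0.06 rad and z of dish_center in the frame of level_base above 0.117 m and horizontal distance between dish_center and level_base below 0.06 m and angle between dish_center's own z axis and vertical below 0.07 rad and distance between ball_center and bowl_middle below 0.006 m and contact force between the fingers and dish above 2 N and contact force between dish and level_base below 0.1 N and linear speed of dish below 0.02 m/s and linear speed of ball below 0.03 m/s); the arm keeps its last pose, push and grip.
It fails at once if the ball rolls more than 15 mm from the middle of the bowl (distance between ball_center and bowl_middle above 0.015 m).
It fails at once if the dish is tilted more than 0.14 rad (8 degrees) (angle between dish_center's own z axis and vertical above 0.14 rad).
It fails at once if another thing on the bench is shifted by more than 20 mm (distance of any of line_laser, screwdriver, tape_black, pencil, tape_measure from where it was at the start of the episode above 0.02 m).
It also fails if it takes over 58 s, if anything falls off the work surface, if the arm or the gripper's body presses on something with over 40 N, if the wrist force passes 120 N, or if a joint passes its speed limit or range.

### The arm

A 6-joint arm with a two-finger parallel gripper is mounted at the origin on the work surface; the furniture and walls round the work are solid. World frame = base frame: x ahead of the robot, y to its left, z up, the work surface at z = 0. Lengths are in m, angles in degrees, forces in N, time in s.
With the tool pointing down it reaches from about 0.25 to 0.775 m from the base axis. Payload 8.9 kg.
Tool frame: the origin (TCP) lies midway between the tips of the shut fingers; the grasp point (between the pads) lies 19 mm behind it; z points along the fingers, y is the direction in which the jaws open and shut (so a half turn about z gives the same grasp; the last joint's range is limited). The gripper opens to 85 mm and grips with 20 to 120 N. Pads are 22 mm wide; open, the fingers measure 114 mm over their backs; the gripper's body (76 mm by 85 mm) begins 54 mm behind the grasp point. The pads swing forward as they close: fully open they stand 13 mm farther back than shut.
Start: joints at [-78.398, 16.656, -8.789, 64.555, 0, 82.019], TCP at [0.176, -0.495, 0.231] pointing down, gripper open.
Joint ranges: [-144.48, 144.48], [-52.06, 99.96], [-74.48, 78.29], [-112.23, 115.85], [-86.99, 84.42], [-180, 180]. Speed limits (degrees/s): [127.2, 127.2, 159.86, 180, 180, 180].

### API

Orientations are given as [roll, pitch, yaw] about the fixed x, y, z axes, in that order (R = Rz(yaw) Ry(pitch) Rx(roll)).
In Python, from rig import r, camera, calibration, sign_off gives the robot as it stands.
- The arm moves only by the tool jog_arm, never from a script. Its argument "rows" is a list that holds one entry, the list of rows, each a list of 4 numbers: the shift along the tool's x, y, z in cm, then the turn about the tool's z in degrees. A call has 1 to 8 rows; each row shifts and turns the pose as measured when the row begins, along the tool's axes as they then stand; what a row does not reach is not made up. A row lasts 1/12 s, in which the tool goes at most 41.7 mm and 7.16 degrees, less where a joint would pass 70% of its speed; a pose out of reach is approached as far as the arm can. A call with a gripper value outside its range is refused whole. "hand" is the finger opening in cm, from 0 to 8.54, set as the call begins (left out, the last holds). The fingers move at their own pace and stop on an object; the grip force is fixed at half the most. Time passes only in rows, so rows that do not move let the fingers close. It gives the time, the measured TCP pose, the force and the opening at its end, in the units of the state.
- r.state(): the state, without advancing time (a new reading comes with each control period).
- camera(name): name is "scene" or "top"; returns the picture (400x640x3 uint8, red, green, blue); there is no depth.
- calibration(name): a dict with "mtx" (3x3 intrinsics, pixels), "R" (3x3) and "t" (3): a world point X has camera coordinates R X + t. Camera axes: x right, y down, z forward; pixel columns grow to the right and rows downward; lengths in m; the calibration is good to about 2 mm. A picture is of the moment at which its call begins. calibration takes no time and is no camera call.
- sign_off(): hands the job in, once; it reports no verdict.
The state is a dict: "clock": time; "joint_positions": joint angles; "qvel": joint speeds; "effort": joint torques, N m; "position": TCP position; "tool_rot": TCP orientation; "ft_force": force on the tool from outside, world axes, zero at the start; "ft_torque": the same for the moment, N m; "opening": finger opening in m.
Only numpy, scipy, OpenCV 4.12 (cv2) and the standard library are available. Lean on these libraries where they do the work, as an engineer would, in place of code of your own. Each camera call takes 0.05 s, during which the arm holds its last target. There are 200 camera calls.

## Working session

There is one attempt and no reset: what is moved stays moved. The work goes in short steps, Python scripts to look and compute and a tool call to move; the robot and the scene stay as the last step left them, time stands still between calls to the robot, and variables do not carry over. Pictures are saved under pics/ and viewed, about 8 in all and at most 12, crops included, and the job is handed in when it is done.

Besides the shell and the picture viewer there is one more tool, called after "Emit:" as a command line: name --argument value ..., lists and objects as JSON in quotes. jog_arm: Moves the arm, as the interface text tells. Its arguments: {"type":"object","properties":{"rows":{"type":"array"},"hand":{"type":"number"}},"required":["rows"]}

```bash
mkdir -p pics
python3 - <<'E'
from rig import r,camera,calibration
import cv2,numpy as np
for n in("scene","top"):
    cv2.imwrite(f"pics/{n}0.png",cv2.cvtColor(camera(n),cv2.COLOR_RGB2BGR))
    c=calibration(n);print(n,np.round(c["mtx"],1).tolist(),np.round(c["R"],4).tolist(),np.round(c["t"],4).tolist())
print(r.state())
E
```

```text
scene [[502.7, 0.0, 321.9], [0.0, 502.7, 202.3], [0.0, 0.0, 1.0]] [[0.5122, -0.8588, -0.0101], [-0.547, -0.3171, -0.7747], [0.6621, 0.4024, -0.6322]] [-0.2292, 0.3631, 1.3014]
top [[414.2, 0.0, 319.9], [0.0, 414.2, 198.4], [0.0, 0.0, 1.0]] [[-0.0856, -0.9963, -0.0051], [-0.9751, 0.0848, -0.2048], [0.2045, -0.0126, -0.9788]] [0.0517, 0.501, 1.1357]
{'clock': 0.1, 'joint_positions': array([-7.83991805e+01,  1.66876145e+01, -8.82637451e+00,  6.45540879e+01,
        6.24913258e-04,  8.20192865e+01]), 'qvel': array([-0.0201814 , -0.0127468 ,  0.10333255,  0.02868447,  0.05845275,
       -0.07423642]), 'effort': array([ 2.74332400e-03, -5.37979996e+01,  3.31916821e+01,  9.33665870e-03,
       -9.91160528e-05,  2.83162741e-06]), 'position': array([ 0.17588627, -0.49425056,  0.23077478]), 'tool_rot': array([-1.79932669e+02, -1.00706304e-02,  1.95815267e+01]), 'ft_force': array([0.29405402, 0.1842662 , 0.10421877]), 'ft_torque': array([0.03548787, 0.02073572, 0.03284358]), 'opening': 0.08549613737934711}
```

View pics/top0.png

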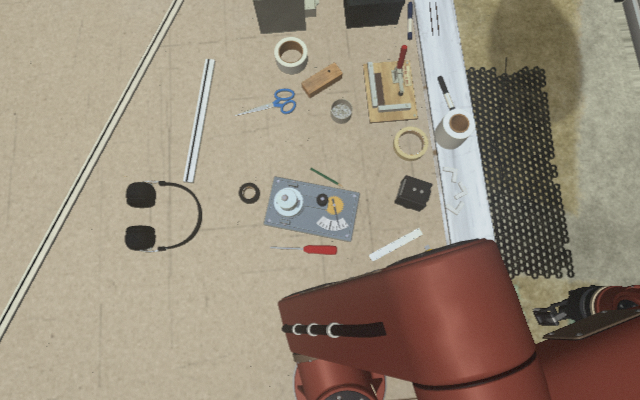

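View pics/scene0.png

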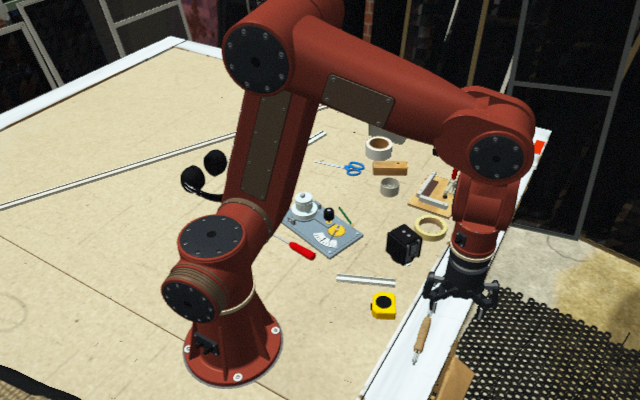

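The top view shows the base plate at about (265–360, 178–240), with the dish near (288,201) and the knob near (322,200). Next I'll get an enlarged crop and ray casts.

```bash
cat > h.py <<'E'
from rig import r,camera,calibration
import cv2,numpy as np
def ray(n,u,v,z):
    c=calibration(n);R=np.array(c["R"]);t=np.array(c["t"])
    d=R.T@np.linalg.inv(c["mtx"])@[u,v,1];o=-R.T@t
    return o+d*(z-o[2])/d[2]
def px(n,X):
    c=calibration(n);p=np.array(c["mtx"])@(np.array(c["R"])@X+c["t"]);return p[:2]/p[2]
def crop(img,u0,u1,v0,v1,k,f):
    cv2.imwrite(f,cv2.resize(img[v0:v1,u0:u1],None,fx=k,fy=k,interpolation=cv2.INTER_CUBIC))
E
python3 - <<'E'
from h import *
im=cv2.imread("pics/top0.png")
crop(im,258,368,170,260,7,"pics/c1.png")
hsv=cv2.cvtColor(im,cv2.COLOR_BGR2HSV)
# base plate: bluish grey
m=cv2.inRange(hsv,(95,30,60),(125,140,200));m[:170]=0;m[250:]=0;m[:,:258]=0;m[:,368:]=0
m=cv2.morphologyEx(m,cv2.MORPH_CLOSE,np.ones((9,9)))
cs,_=cv2.findContours(m,0,2);c=max(cs,key=cv2.contourArea)
b=cv2.minAreaRect(c);print(b)
P=np.array([ray("top",*p,.018) for p in cv2.boxPoints(b)]);print(P.round(4).tolist(),[np.linalg.norm(P[i]-P[i-1]).round(4) for i in range(4)],P.mean(0))
print(ray("top",288,201,.093),ray("top",322,200,.084))
E
```

```text
((311.76922607421875, 208.15383911132812), (86.6833267211914, 47.85233688354492), 11.309932708740234)
[[0.4511, 0.175, 0.018], [0.5899, 0.1388, 0.018], [0.5162, -0.1086, 0.018], [0.3804, -0.067, 0.018]] [np.float64(0.2521), np.float64(0.1434), np.float64(0.2581), np.float64(0.142)] [0.48442924 0.03454153 0.018     ]
[0.49520263 0.09731358 0.093     ] [0.49171413 0.00329669 0.084     ]
```

View pics/c1.png

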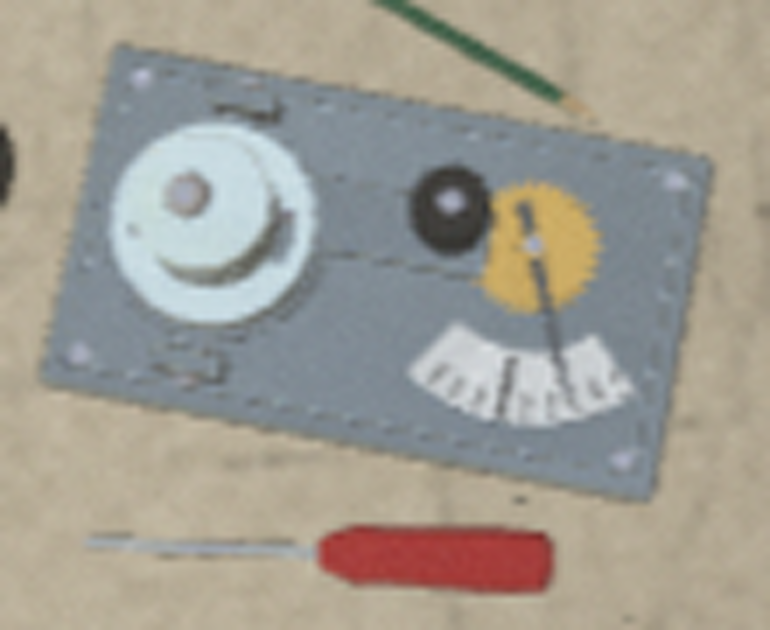

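```bash
cat >> h.py <<'E'
def cp(u,v,k=7,o=(258,170)): return ((u+.5)/k-.5+o[0],(v+.5)/k-.5+o[1])
E
python3 - <<'E'
from h import *
C=np.array([ray("top",*cp(*p),.018) for p in[(117,45),(715,158),(650,500),(42,382)]])
print(C.round(4).tolist(),[np.linalg.norm(C[i]-C[i-1]).round(4) for i in range(4)])
x=(C[0]+C[1]-C[2]-C[3])[:2];y=(C[0]+C[3]-C[1]-C[2])[:2]
yw=np.arctan2(x[1],x[0]),np.arctan2(-y[0],y[1]);print("yaw",np.degrees(yw))
a=np.mean(yw);Rb=np.array([[np.cos(a),-np.sin(a)],[np.sin(a),np.cos(a)]])
o=C.mean(0)[:2]-Rb@[0,-.068];print("origin",o,"knob",o+Rb@[.02,-.095],"pivot",o+Rb@[.02,-.13])
for nm,p,z in[("ring",(213,223),.048),("rim",(197,197),.093),("ball",(187,193),.098),("knobtop",(452,205),.084),("knobhi",(450,200),.084),("pivot",(533,245),.028),("tip",(567,398),.025),("mark in",(514,360),.02),("mark out",(502,415),.02)]:
    X=ray("top",*cp(*p),z);print(nm,X.round(4),"in base",(Rb.T@(X[:2]-o)).round(4))
E
```

```text
[[0.5904, 0.1378, 0.018], [0.5192, -0.1111, 0.018], [0.3777, -0.0692, 0.018], [0.4484, 0.1781, 0.018]] [np.float64(0.1477), np.float64(0.2589), np.float64(0.1476), np.float64(0.2572)]
yaw [-16.16545539 -15.96846559]
origin [0.50273858 0.0992232 ] knob [0.4956651  0.00239879] pivot [ 0.48597848 -0.03123407]
ring [0.5034 0.1004 0.048 ] in base [0.0003 0.0013]
rim [0.505 0.103 0.093] in base [0.0011 0.0042]
ball [0.5059 0.1064 0.098 ] in base [0.001  0.0078]
knobtop [0.4949 0.0026 0.084 ] in base [ 0.0192 -0.095 ]
knobhi [0.497  0.0032 0.084 ] in base [ 0.0211 -0.0938]
pivot [ 0.4866 -0.0306  0.028 ] in base [ 0.0204 -0.1292]
tip [ 0.4219 -0.0387  0.025 ] in base [-0.0395 -0.155 ]
mark in [ 0.4403 -0.0185  0.02  ] in base [-0.0274 -0.1304]
mark out [ 0.4178 -0.0115  0.02  ] in base [-0.051  -0.1299]
```

Emit:
jog_arm --rows '[[[3.1,-2.4,0,0],[3.1,-2.4,0,0],[3.1,-2.4,0,0],[3.1,-2.4,0,0],[3.1,-2.4,0,0],[3.1,-2.4,0,0],[3.1,-2.4,0,0],[3.1,-2.4,0,0]]]'

```text
clock: 0.77
position: [0.347, -0.2252, 0.2277]
tool_rot: [-179.8, 0.1, 18.9]
ft_force: [0.8, -1.3, 0.0]
opening: 0.0854
```

Emit:
jog_arm --rows '[[[3.2,-2.5,0,0],[3.2,-2.5,0,0],[3.2,-2.5,0,0],[3.2,-2.5,0,0],[3.2,-2.5,0.5,0],[3.0,-2.3,1,0],[1.8,-1.4,2,0],[0.5,-0.4,1.5,0]]]' --hand 6

```text
clock: 1.43
position: [0.5008, 0.0153, 0.1787]
tool_rot: [-180.0, -0.3, 19.1]
ft_force: [-1.6, -1.2, -0.4]
opening: 0.0599
```

Emit:
jog_arm --rows '[[[-0.5,0.6,1.5,0],[-0.3,0.4,1.5,0],[0,0,1,0],[0,0,0,0]]]'

```text
clock: 1.77
position: [0.4953, 0.0075, 0.1327]
tool_rot: [-179.8, -0.0, 19.6]
ft_force: [-0.1, 0.3, -0.3]
opening: 0.0597
```

Run:
```python
from h import *
s=r.state();print(s["position"].round(4),s["tool_rot"].round(2),s["joint_positions"].round(1))
a=camera("top");b=camera("scene")
a=cv2.cvtColor(a,4);b=cv2.cvtColor(b,4);cv2.imwrite("pics/top1.png",a);cv2.imwrite("pics/scene1.png",b)
A=cv2.resize(a[160:260,250:380],None,fx=6,fy=6,interpolation=2)[:, :780]
cv2.imwrite("pics/c2.png",A)
```

```text
[0.4953 0.0075 0.1327] [-1.7979e+02 -1.0000e-02  1.9550e+01] [ -7.7  18.2 -22.5  49.4   0.2 152.7]
```

View pics/c2.png

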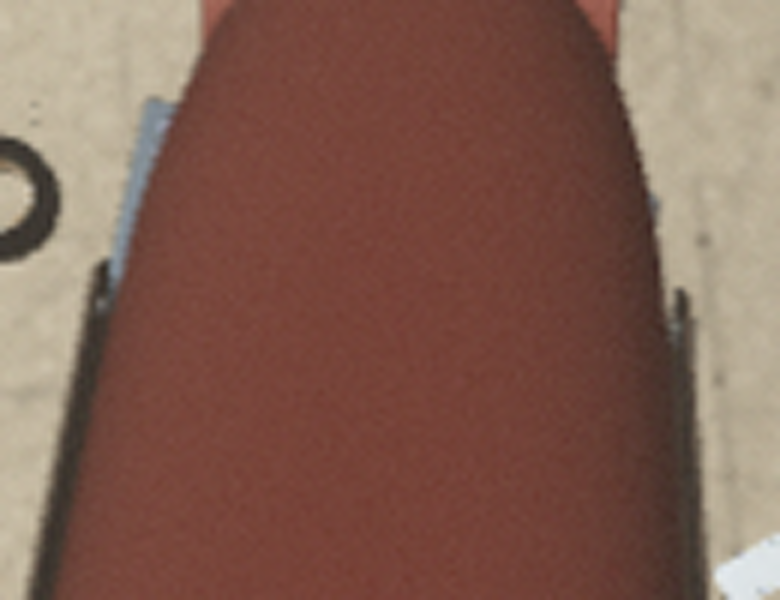

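The arm hides the base from the top camera, so I'll look at the scene camera.

Run:
```python
from h import *
b=cv2.imread("pics/scene1.png")
for n,X in dict(sock=(.503,.1,.048),dish=(.503,.1,.093),knobtop=(.496,.0025,.084),pivot=(.486,-.031,.028),tip=(.422,-.013,.025),tcp=(.4953,.0075,.1327)).items(): print(n,px("scene",np.array(X)).round(1))
crop(b,260,400,150,270,5,"pics/c3.png")
```

```text
sock [304.2 208.1]
dish [303.8 197.4]
knobtop [328.9 210.6]
pivot [336.5 229.3]
tip [321.3 240. ]
tcp [327.4 198.1]
```

View pics/c3.png

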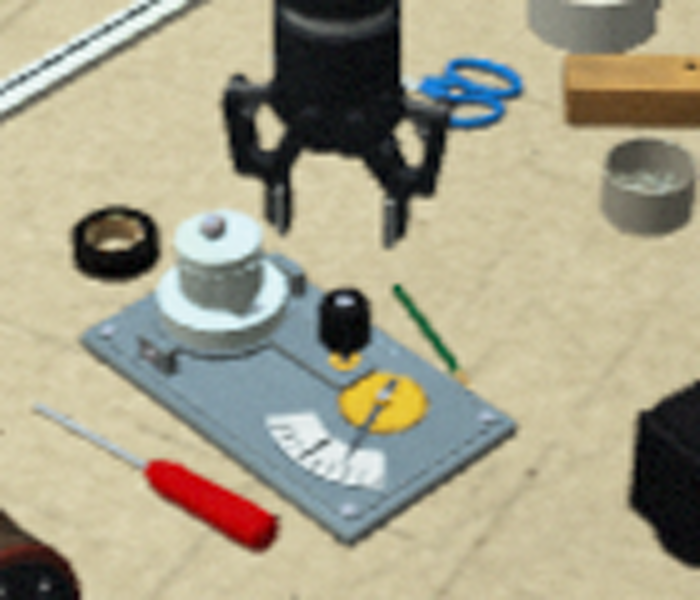

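The scene camera sees the knob at crop (343,297), which is (328.6,209.4) in full pixels and matches the top-view position within about 1 px. It also shows the needle and scale clearly. Now I'll centre over the knob and descend.

Emit:
jog_arm --rows '[[[-0.1,0.5,0.5,0],[0,0,1.5,0],[0,0,2,0],[0,0,2,0],[0,0,1.3,0],[0,0,0.5,0],[0,0,0,0]]]'

```text
clock: 2.45
position: [0.5033, -0.0009, 0.0587]
tool_rot: [179.8, -0.7, 19.5]
ft_force: [-0.3, 0.4, 0.5]
opening: 0.0601
```

Emit:
jog_arm --rows '[[[-0.5,-0.5,0.4,0],[0,0,0.3,0],[0,0,0,0]]]'

```text
clock: 2.7
position: [0.4979, 0.0017, 0.0531]
tool_rot: [179.7, -0.9, 19.4]
ft_force: [-0.0, -0.9, -0.1]
opening: 0.06
```

Emit:
jog_arm --rows '[[[-0.2,0,0,0],[0,0,0,0],[0,0,0,0],[0,0,0,0],[0,0,0,0]]]' --hand 2.5

```text
clock: 3.12
position: [0.4958, 0.0028, 0.0548]
tool_rot: [179.9, -1.0, 19.5]
ft_force: [2.3, -0.9, -7.8]
opening: 0.0302
```

Emit:
jog_arm --rows '[[[0,0,0,-6],[0,0,0,-6],[0,0,0,-6],[0,0,0,-6],[0,0,0,-6],[0,0,0,-6],[0,0,0,-6],[0,0,0,-6]]]'

```text
clock: 3.78
position: [0.4971, 0.0014, 0.0548]
tool_rot: [179.1, -0.5, 69.4]
ft_force: [2.7, -0.8, -3.8]
opening: 0.031
```

Run:
```python
from h import *
s=r.state();print(s["position"].round(4),s["tool_rot"].round(2),s["ft_torque"].round(2))
b=cv2.cvtColor(camera("scene"),4);cv2.imwrite("pics/scene2.png",b)
crop(b,290,370,200,265,10,"pics/c4.png")
```

```text
[0.4971 0.0014 0.0548] [179.05  -0.52  69.41] [ 0.33  0.33 -0.08]
```

View pics/c4.png

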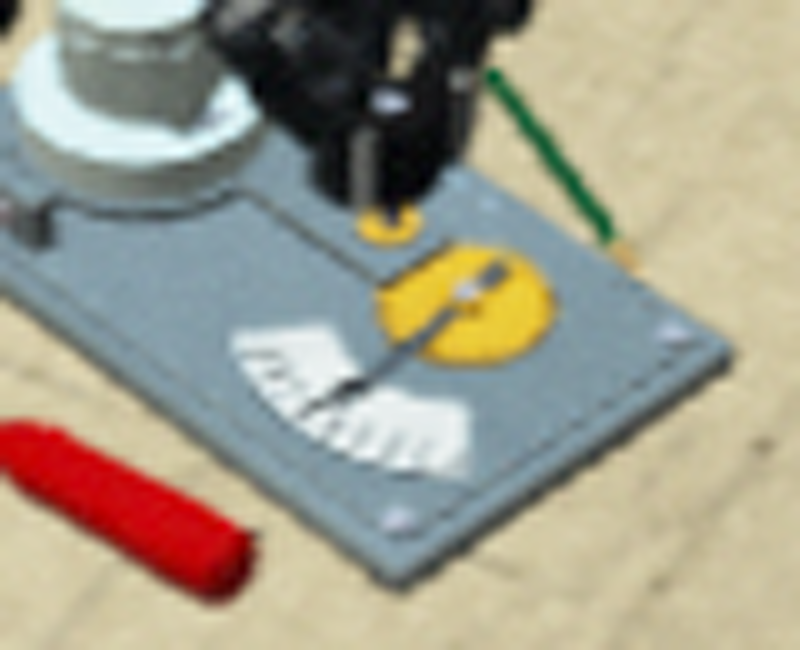

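```bash
cat >> h.py <<'E'
O=np.array([.5027,.0995]);YA=np.radians(-16.07);RB=np.array([[np.cos(YA),-np.sin(YA)],[np.sin(YA),np.cos(YA)]])
def b2w(x,y,z): return np.array([*(O+RB@[x,y]),z])
def profile(g,n,rad,z,lo=-.6,hi=.6):  # darkness along arc about needle pivot; angle + = needle joint sign
    A=np.arange(lo,hi,.01);P=np.array([px(n,b2w(.02-rad*np.cos(a),-.13-rad*np.sin(a),z)) for a in A],np.float32)
    return A,cv2.remap(g,P[:,:1],P[:,1:],1).ravel()
E
python3 - <<'E'
from h import *
for f,n in(("pics/top0.png","top"),("pics/scene1.png","scene"),("pics/scene2.png","scene")):
    g=cv2.GaussianBlur(cv2.imread(f,0),(0,0),.5)
    for rad,z in((.034,.025),(.040,.025),(.05,.025),(.06,.022),(.069,.02)):
        A,v=profile(g,n,rad,z); i=np.argsort(v)[:6]
        print(f,rad,"min",v.min().round(),"at",A[v.argmin()].round(2),np.sort(A[i]).round(2))
g=cv2.imread("pics/scene2.png",0)
print(px("scene",b2w(.02,-.13,.025)),px("scene",b2w(-.046,-.13,.025)),px("scene",b2w(-.046,-.13,.02)),px("scene",b2w(-.028,-.13,.02)))
E
```

```text
pics/top0.png 0.034 min 110 at 0.37 [0.36 0.37 0.38 0.39 0.4  0.41]
pics/top0.png 0.04 min 110 at 0.41 [0.38 0.39 0.4  0.41 0.42 0.43]
pics/top0.png 0.05 min 148 at 0.38 [0.38 0.39 0.4  0.41 0.42 0.43]
pics/top0.png 0.06 min 134 at 0.0 [-0.04 -0.03 -0.02 -0.01  0.    0.01]
pics/top0.png 0.069 min 140 at -0.01 [-0.04 -0.03 -0.02 -0.01  0.    0.01]
pics/scene1.png 0.034 min 110 at 0.36 [0.33 0.34 0.35 0.36 0.37 0.38]
pics/scene1.png 0.04 min 108 at 0.35 [0.33 0.34 0.35 0.36 0.37 0.38]
pics/scene1.png 0.05 min 159 at 0.38 [0.01 0.35 0.36 0.37 0.38 0.39]
pics/scene1.png 0.06 min 170 at -0.03 [-0.05 -0.04 -0.03 -0.02 -0.01  0.  ]
pics/scene1.png 0.069 min 172 at -0.04 [-0.07 -0.06 -0.05 -0.04 -0.03 -0.02]
pics/scene2.png 0.034 min 109 at 0.04 [0.02 0.03 0.04 0.05 0.06 0.07]
pics/scene2.png 0.04 min 114 at 0.06 [0.04 0.05 0.06 0.07 0.08 0.09]
pics/scene2.png 0.05 min 98 at 0.07 [0.04 0.05 0.06 0.07 0.08 0.09]
pics/scene2.png 0.06 min 155 at 0.0 [-0.02 -0.01  0.    0.01  0.02  0.03]
pics/scene2.png 0.069 min 177 at -0.04 [-0.07 -0.06 -0.05 -0.04 -0.03 -0.02]
[336.46791544 229.96405529] [321.26676156 239.89035039] [321.28446221 241.06000257] [325.48819576 238.30788589]
```

Both cameras agree. The needle started at about +0.39 rad and is now about +0.09 rad right of the mark, so the knob needs about 17–20° more.

Emit:
jog_arm --rows '[[[0,0,0,-5],[0,0,0,-5],[0,0,0,-5],[0,0,0,-2],[0,0,0,0]]]'

```text
clock: 4.25
position: [0.4977, 0.0012, 0.0547]
tool_rot: [178.9, -0.3, 86.9]
ft_force: [2.2, -0.9, -3.2]
opening: 0.0308
```

```bash
cat > look.py <<'E'
from h import *
import sys
s=r.state();print(s["position"].round(4),s["tool_rot"].round(2),s["ft_torque"].round(2))
b=cv2.cvtColor(camera("scene"),4);cv2.imwrite(f"pics/{sys.argv[1]}.png",b)
g=cv2.GaussianBlur(b[...,1].copy(),(0,0),.5)
for rad,z in((.03,.025),(.034,.025),(.038,.025),(.042,.025),(.05,.025),(.06,.022),(.069,.02)):
    A,v=profile(g,"scene",rad,z,-.4,.5);print(rad,v.min().round(),"at",A[np.argsort(v)[:6]].mean().round(3))
E
python3 look.py scene3
```

```text
[0.4977 0.0012 0.0547] [178.94  -0.25  86.95] [0.25 0.63 0.03]
0.03 111 at -0.075
0.034 116 at -0.035
0.038 116 at 0.005
0.042 117 at -0.025
0.05 155 at -0.005
0.06 183 at -0.025
0.069 180 at -0.045
```

Run:
```python
from h import *
crop(cv2.imread("pics/scene3.png"),305,350,215,255,14,"pics/c5.png")
```

```text
(no output)
```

View pics/c5.png

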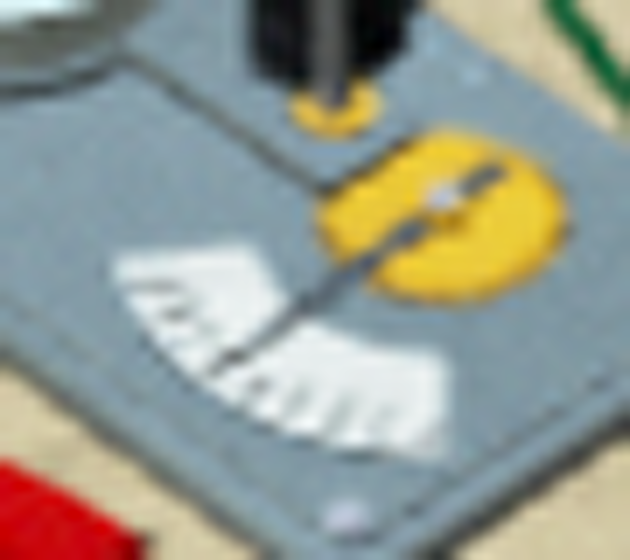

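The needle lies in line with the broad mark, whose outer end is at crop (222,365). I'll nudge it 3° more, hold, release and rise.

Emit:
jog_arm --rows '[[[0,0,0,-3],[0,0,0,0],[0,0,0,0],[0,0,0,0]]]'

```text
clock: 4.63
position: [0.4978, 0.0012, 0.0548]
tool_rot: [178.9, -0.2, 89.2]
ft_force: [3.1, 0.0, -3.4]
opening: 0.0306
```

Emit:
jog_arm --rows '[[[0,0,0,0],[0,0,0,0],[0,0,0,0],[0,0,-1,0],[0,0,-2,0],[0,0,-2.5,0],[0,0,-2,0],[0,0,0,0]]]' --hand 6.2

```text
clock: 5.3
position: [0.4957, 0.0008, 0.1354]
tool_rot: [179.0, -0.2, 88.9]
ft_force: [0.6, -0.5, 0.2]
opening: 0.0618
```

```bash
python3 look.py scene4
python3 - <<'E'
from h import *
b=cv2.imread("pics/scene4.png")
A=cv2.resize(b[215:255,305:350],None,fx=9,fy=9,interpolation=2)
B=cv2.resize(b[180:220,280:325],None,fx=9,fy=9,interpolation=2)
cv2.imwrite("pics/c6.png",np.hstack([B[:, :395],A]))
E
```

```text
[0.4957 0.0008 0.1354] [ 1.7896e+02 -1.7000e-01  8.8860e+01] [-0.05 -0.03 -0.  ]
0.03 107 at -0.085
0.034 110 at -0.035
0.038 110 at 0.015
0.042 120 at -0.035
0.05 148 at -0.005
0.06 176 at -0.025
0.069 175 at -0.045
```

View pics/c6.png

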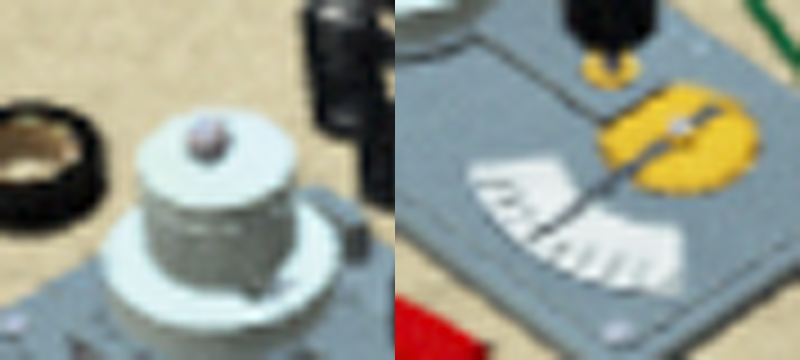

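The needle is on the mark, the ball lies near the middle of the bowl, and nothing else has moved. Next is the dish.

Emit:
jog_arm --rows '[[[2,0.1,0,0],[3,0.2,0,0],[3,0.2,0,0],[1.6,0,0,0],[0.2,0,0,0],[0,0,0,0],[0,0,0,0]]]' --hand 8.5

```text
clock: 5.93
position: [0.5016, 0.1011, 0.1339]
tool_rot: [179.0, -0.1, 88.6]
ft_force: [-0.2, -0.6, 0.2]
opening: 0.0848
```

Emit:
jog_arm --rows '[[[-0.1,0.1,1.5,0],[0,0,2,0],[0,0,2,0],[0,0,1.2,0],[0,0,0,0],[0,0,0,0]]]'

```text
clock: 6.43
position: [0.504, 0.094, 0.0646]
tool_rot: [179.0, -0.0, 88.3]
ft_force: [0.5, -0.1, 0.5]
opening: 0.085
```

Emit:
jog_arm --rows '[[[0.55,-0.1,0.5,0],[0,0,0.5,0],[0,0,0.3,0],[0,0,0,0],[0,0,0,0]]]'

```text
clock: 6.85
position: [0.5048, 0.0987, 0.0528]
tool_rot: [178.8, -0.0, 88.2]
ft_force: [-0.8, 0.1, 0.1]
opening: 0.0848
```

Emit:
jog_arm --rows '[[[0.05,-0.2,0,0],[0,0,0,0],[0,0,0,0],[0,0,0,0]]]' --hand 6.2

```text
clock: 7.18
position: [0.5032, 0.0995, 0.0536]
tool_rot: [178.7, -0.0, 88.2]
ft_force: [0.1, -0.6, -0.3]
opening: 0.0619
```

Emit:
jog_arm --rows '[[[0,0,0,0],[0,0,0,0]]]' --hand 5.75

```text
clock: 7.35
position: [0.5038, 0.0996, 0.054]
tool_rot: [178.7, -0.0, 88.2]
ft_force: [0.0, -0.1, 0.4]
opening: 0.0575
```

Emit:
jog_arm --rows '[[[0,0,0,0],[0,0,0,0],[0,0,0,0]]]' --hand 5.4

```text
clock: 7.6
position: [0.5038, 0.0996, 0.0544]
tool_rot: [178.7, -0.0, 88.2]
ft_force: [1.2, -0.4, -0.8]
opening: 0.0547
```

Emit:
jog_arm --rows '[[[0,0,0,0],[0,0,0,0]]]' --hand 4.8

```text
clock: 7.77
position: [0.5038, 0.0996, 0.0544]
tool_rot: [178.7, -0.0, 88.2]
ft_force: [0.9, 0.4, 1.6]
opening: 0.0546
```

```bash
python3 look.py scene5|head -4
python3 - <<'E'
from h import *
b=cv2.imread("pics/scene5.png")
crop(b,275,355,180,255,8,"pics/c7.png")
E
```

```text
[0.5038 0.0996 0.0544] [ 1.7865e+02 -2.0000e-02  8.8210e+01] [-0.02  0.04  0.  ]
0.03 111 at -0.085
0.034 114 at -0.035
0.038 114 at 0.015
```

View pics/c7.png

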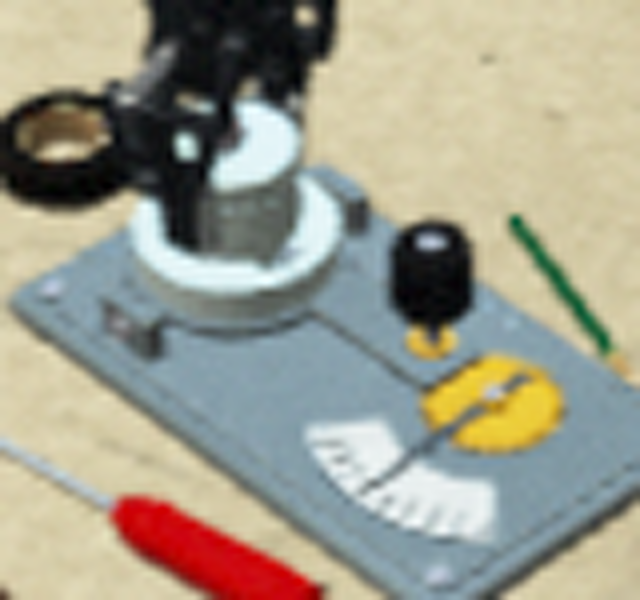

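Both fingers are on the dish, the base is unchanged and the needle is still on the mark. I'll start the quarter turn gently.

Emit:
jog_arm --rows '[[[0,0,0,-1.5],[0,0,0,-2.5],[0,0,0,-3],[0,0,0,-3],[0,0,0,-3],[0,0,0,-3],[0,0,0,-3],[0,0,0,-3]]]'

```text
clock: 8.48
position: [0.5042, 0.1012, 0.0545]
tool_rot: [178.6, 0.3, 111.1]
ft_force: [0.6, 0.7, -0.4]
opening: 0.0548
```

```bash
python3 look.py scene6|head -4
```

```text
[0.5042 0.1012 0.0545] [178.65   0.33 111.15] [ 0.13 -0.03  0.02]
0.03 112 at -0.073
0.034 113 at -0.045
0.038 114 at 0.005
```

Emit:
jog_arm --rows '[[[-0.1,-0.05,0,-3],[0,0,0,-3],[0,0,0,-3],[0,0,0,-3],[0,0,0,-3],[0,0,0,-3],[0,0,0,-3],[0,0,0,-2]]]'

```text
clock: 9.2
position: [0.5045, 0.1014, 0.0545]
tool_rot: [178.7, 0.8, 134.8]
ft_force: [-0.2, 0.1, 0.5]
opening: 0.0546
```

Emit:
jog_arm --rows '[[[-0.05,-0.1,0,-3],[0,-0.05,0,-3],[0,0,0,-3],[0,0,0,-3],[0,0,0,-3],[0,0,0,-3],[0,0,0,-3],[0,0,0,-2]]]'

```text
clock: 9.87
position: [0.5044, 0.1014, 0.0546]
tool_rot: [179.0, 1.2, 158.4]
ft_force: [0.8, 0.9, 0.7]
opening: 0.0546
```

```bash
python3 look.py scene7|head -4
```

```text
[0.5044 0.1014 0.0546] [178.95   1.17 158.37] [ 0.15  0.02 -0.07]
0.03 110 at -0.085
0.034 114 at -0.035
0.038 113 at 0.005
```

Emit:
jog_arm --rows '[[[-0.05,-0.05,0,-2],[0,-0.05,0,-2],[0,0,0,-2],[0,0,0,-2],[0,0,0,-2],[0,0,0,-1.5],[0,0,0,-1]]]'

```text
clock: 10.5
position: [0.5043, 0.1014, 0.0546]
tool_rot: [179.1, 1.3, 170.7]
ft_force: [-0.1, 0.8, -0.2]
opening: 0.0547
```

```bash
python3 -c "
from rig import r
s=r.state();print(s['tool_rot'],s['ft_torque'],s['ft_force'])"
```

```text
[179.08190894   1.32321387 170.72032916] [ 0.16564371 -0.02674188 -0.02787397] [-0.14910966  0.75436299 -0.22260162]
```

Emit:
jog_arm --rows '[[[0,0,0,-1],[0,0,0,-1],[0,0,0,-1],[0,0,0,-0.7],[0,0,0,0]]]'

```text
clock: 10.92
position: [0.5044, 0.1015, 0.0546]
tool_rot: [179.2, 1.4, 174.6]
ft_force: [0.4, 0.2, 0.8]
opening: 0.0546
```

```bash
python3 -c "
from rig import r
s=r.state();print(s['tool_rot'],s['ft_torque'],s['ft_force'])"
```

```text
[179.15734638   1.38260805 174.5579631 ] [ 0.07951231 -0.01120481  0.02089398] [0.40751974 0.15412383 0.82493992]
```

Emit:
jog_arm --rows '[[[0,0,0,-1],[0,0,0,-1],[0,0,0,0],[0,0,0,0]]]'

```text
clock: 11.25
position: [0.5044, 0.1015, 0.0546]
tool_rot: [179.2, 1.4, 176.7]
ft_force: [-0.0, 0.8, 1.5]
opening: 0.0546
```

```bash
python3 look.py scene8
python3 - <<'E'
from h import *
crop(cv2.imread("pics/scene8.png"),275,355,180,255,8,"pics/c8.png")
E
```

```text
[0.5044 0.1015 0.0546] [179.2    1.42 176.74] [ 0.13 -0.03 -0.07]
0.03 112 at -0.075
0.034 114 at -0.025
0.038 115 at 0.015
0.042 124 at -0.035
0.05 154 at -0.005
0.06 181 at -0.025
0.069 181 at -0.045
```

View pics/c8.png

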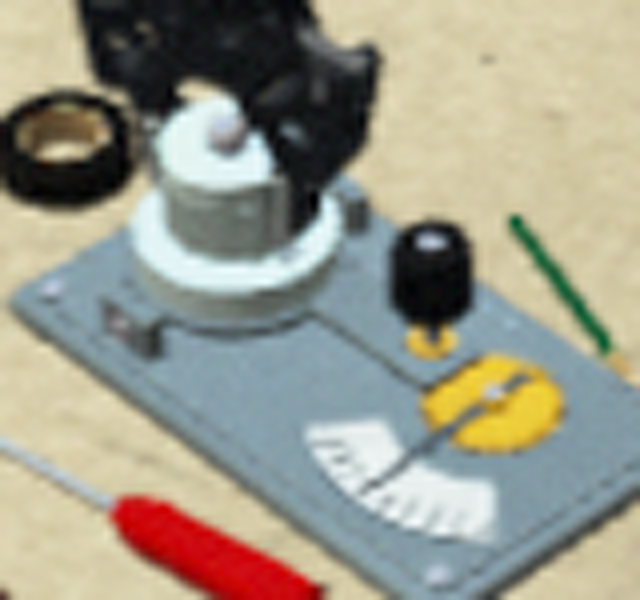

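The needle is on the mark and the ball sits near the middle of the bowl at crop (228,128), with low torque. I'll lift slowly.

Emit:
jog_arm --rows '[[[0,0,-0.1,0],[0,0,-0.2,0],[0,0,-0.3,0],[0,0,-0.3,0],[0,0,-0.3,0],[0,0,-0.3,0]]]'

```text
clock: 11.8
position: [0.5033, 0.1006, 0.0698]
tool_rot: [179.3, 1.3, 176.7]
ft_force: [-0.5, -0.6, -2.4]
opening: 0.0547
```

Emit:
jog_arm --rows '[[[0,0,-0.4,0],[0,0,-0.5,0],[0,0,-0.6,0],[0,0,-0.7,0],[0,0,-0.7,0],[0,0,-0.7,0],[0,0,-0.7,0],[0,0,-0.7,0]]]'

```text
clock: 12.47
position: [0.5006, 0.1002, 0.1249]
tool_rot: [179.3, 1.2, 176.7]
ft_force: [-0.2, -0.4, -2.8]
opening: 0.0551
```

Emit:
jog_arm --rows '[[[0,0,-0.6,0],[0,0,-0.5,0],[0,0,-0.4,0],[0,0,-0.3,0],[0,0,-0.15,0],[0,0,0,0],[0,0,0,0],[0,0,0,0]]]'

```text
clock: 13.13
position: [0.5008, 0.1, 0.1482]
tool_rot: [179.3, 1.3, 176.7]
ft_force: [-0.2, 0.5, -1.6]
opening: 0.0545
```

```bash
python3 look.py scene9
python3 - <<'E'
from h import *
crop(cv2.imread("pics/scene9.png"),275,355,155,255,6,"pics/c9.png")
E
```

```text
[0.5008 0.1    0.1482] [179.27   1.31 176.69] [-0.07  0.02  0.04]
0.03 108 at -0.085
0.034 113 at -0.033
0.038 114 at 0.005
0.042 121 at -0.045
0.05 150 at -0.005
0.06 180 at -0.025
0.069 179 at -0.045
```

View pics/c9.png

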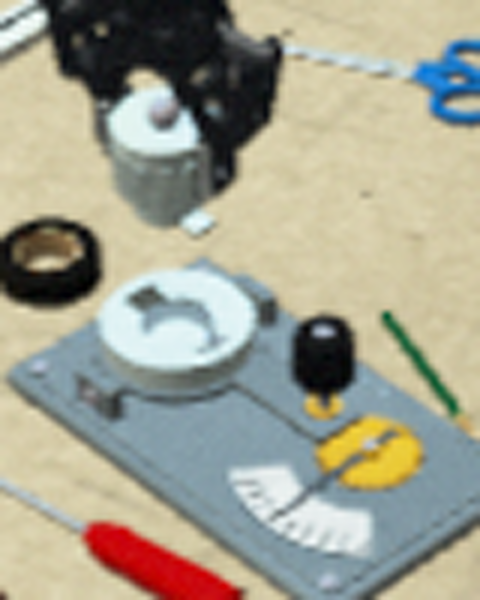

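The dish is clear of the base, the needle is on the mark and the lugs and foot are out. The ball looks slightly right of the middle, so I'll measure that offset against the earlier level picture.

Run:
```python
from h import *
def ball(f,u0,v0,w=9):
    b=cv2.imread(f).astype(float);p=b[v0-w:v0+w+1,u0-w:u0+w+1]
    # purplish: red minus green; dish is cyan (neg), ball positive
    s=np.clip(p[...,2]-p[...,1]+4,0,40); s[p.sum(2)<260]=0
    yy,xx=np.mgrid[-w:w+1,-w:w+1]; k=(xx**2+yy**2)<=5.5**2; s=s*k
    return u0+(s*xx).sum()/s.sum(), v0+(s*yy).sum()/s.sum(), s.round().astype(int)
for f,X,c in(("pics/scene4.png",b2w(0,0,.098),(303,195)),("pics/scene8.png",None,(303,196)),("pics/scene9.png",np.array([.4998,.0995,.1916]),(302,173))):
    u,v,s=ball(f,*c);print(f,round(u,2),round(v,2),None if X is None else px("scene",X).round(2))
    if f!="pics/scene8.png":print(s[3:16,3:16])
# d(px)/d(mm)
X=np.array([.5,.1,.19]);print([((px("scene",X+e)-px("scene",X))).round(3) for e in np.eye(3)*.001])
```

```text
pics/scene4.png 302.54 191.99 [303.82 196.27]
[[ 0  0  0  0  0  0  0  0  0  0  0  0  0]
 [ 0  0  0  0 14 13 13 11 11  0  0  0  0]
 [ 0  0  0 13 11  9  9 10  8  8  0  0  0]
 [ 0  0  6  6  0  0  0  0  0  0  0  0  0]
 [ 0  0  0  0  0  0  0  0  0  0  0  0  0]
 [ 0  0  0  0  0  0  0  5  0  0  0  0  0]
 [ 0  0  0  0  9  5  5  8  0  0  0  0  0]
 [ 0  0  0  0  5  7  7  6  0  0  0  0  0]
 [ 0  0  0  0  0  0  0  0  0  0  0  0  0]
 [ 0  0  0  0  0  0  0  0  0  0  0  0  0]
 [ 0  0  0  0  0  0  0  0  0  0  0  0  0]
 [ 0  0  0  0  0  0  0  0  0  0  0  0  0]
 [ 0  0  0  0  0  0  0  0  0  0  0  0  0]]
pics/scene8.png 303.33 195.52 None
pics/scene9.png 301.55 171.62 [302.32 173.04]
[[ 0  0  0  0  0  0  0  0  0  0  0  0  0]
 [ 0  0  0  0 13 11  5  0  0  0  0  0  0]
 [ 0  0  0  5  0  0  0  0  0  0  0  0  0]
 [ 0  0  0  0  0  0  0  0  0  0  0  0  0]
 [ 0  0  0  0  0  0  0  0  0  0  0  0  0]
 [ 0  0  0  0  0  0  0  4  7  0  0  0  0]
 [ 0  0  0  0  2  2  7 10  2  0  0  0  0]
 [ 0  0  0  0  4 11  5  6  0  0  0  0  0]
 [ 0  0  0  0  0  6  0  0  0  0  0  0  0]
 [ 0  0  0  0  0  0  0  0  0  0  0  0  0]
 [ 0  0  0  0  0  0  0  0  0  0  0  0  0]
 [ 0  0  0  0  0  0  0  0  0  0  0  0  0]
 [ 0  0  0  0  0  0  0  0  0  0  0  0  0]]
[array([ 0.174, -0.165]), array([-0.273, -0.095]), array([-0.011, -0.263])]
```

Run:
```python
from h import *
for f,u,v in(("pics/scene4.png",304,197),("pics/scene9.png",302,174)):
    b=cv2.imread(f)[v-11:v+11,u-13:u+13].astype(int)
    print(f,"cols",u-13,"rows",v-11);print("\n".join(" ".join(f"{x:3d}" for x in row) for row in b[...,1]))
```

```text
pics/scene4.png cols 291 rows 186
203 202 205 198 197 194 200 208 210 206 203 199 202 207 207 204 204 210 211 206 203 206 146  42  16  30
204 204 207 207 200 200 203 208 210 205 199 201 202 202 204 203 203 206 207 208 207 208 150  51  25  39
205 203 205 203 201 201 202 204 205 201 203 203 205 201 204 206 203 204 209 208 205 203 162  74  17  25
197 199 201 203 204 200 199 198 201 200 202 199 203 202 202 207 209 206 205 208 203 202 162  80  23  22
193 196 201 204 203 203 202 199 198 202 198 200 201 204 211 209 204 202 202 202 200 205 187 109  26  20
195 199 203 204 203 204 205 205 205 205 206 208 209 210 209 209 202 207 202 204 204 204 186 112  19  23
198 202 203 202 203 203 202 206 213 214 224 226 226 226 228 228 225 220 213 207 208 202 200 137  15  38
194 200 204 206 207 205 206 222 235 236 230 207 206 200 225 240 240 239 231 214 203 193 193 142  33  33
165 202 199 201 207 208 224 237 242 229 196 192 190 159 209 239 242 240 240 235 216 201 202 168 100  49
116 182 199 200 208 228 239 242 242 215 172 174 157 122 157 228 242 241 240 241 236 218 197 199 180 132
 92 170 199 199 225 238 24
[... 2843 characters left out ...]
 241 243 243 243 242 242 242 241 242 242 241 192  77  41  25  22  22  24  23
203 206 180 126 146 175 185 222 235 237 238 239 239 238 238 237 233 221 176 126  83  32  18  20  22  54
208 204 187 136 132 170 169 154 157 185 206 201 205 200 190 170 132 104  85  99  89  44  18  24  29 116
203 204 202 188 157 150 161 159 141 139 126 120 115 106 100  97  96 107  91  96  93  41  23  23  21 114
205 205 207 206 177 143 137 142 159 154 136 120 115 108 100  95 111 151 122  91  87  47  36  32  21 117
206 209 209 208 184 152 136 130 140 149 126 123 133 142 126  97 122 121  82  96  89  56  73  62  22 119
200 204 206 202 183 146 135 133 126 116 109 112 118 114 104 100 111 102  78  93  92  54  62  66  48 132
```

Run:
```python
from h import *
cv2.imwrite("pics/scene10.png",cv2.cvtColor(camera("scene"),4))
K=8
def cross(p,t,i0,d):  # first subpixel crossing of t from i0 in direction d
    i=i0
    while 0<i<len(p)-1 and (p[i]-t)*(p[i0]-t)>0: i+=d
    return i/K
for f,u,v in(("scene0",304,197),("scene1",304,197),("scene4",304,197),("scene8",304,197),("scene9",302,174),("scene10",302,174)):
    g=cv2.imread(f"pics/{f}.png")[v-14:v+14,u-16:u+16,1]
    G=cv2.resize(g,None,fx=K,fy=K,interpolation=2).astype(float)
    # ball left/right/bottom
    m=(G<170)
    yc,xc=14*K-K//2,16*K
    # dark blob nearest to face middle
    n,l,s,c=cv2.connectedComponentsWithStats((m).astype(np.uint8))
    ok=[i for i in range(1,n) if 4*K*K<s[i,4]<40*K*K and abs(c[i][0]-16*K)<5*K and abs(c[i][1]-12*K)<5*K]
    print(f,[(round(u-16+s[i,0]/K,2),round(u-16+(s[i,0]+s[i,2])/K,2),"bot",round(v-14+(s[i,1]+s[i,3])/K,2),"c",(c[i]/K+[u-16,v-14]).round(2)) for i in ok],end=" ")
    # rim: bright mask, left extreme & bottom extreme of component
    n,l,s,c=cv2.connectedComponentsWithStats((G>215).astype(np.uint8)); 
    j=[i for i in range(1,n) if s[i,0]>K and s[i,4]>60*K*K]
    print("rim",[(round(u-16+s[i,0]/K,2),round(u-16+(s[i,0]+s[i,2])/K,2),"top",round(v-14+s[i,1]/K,2),"bot",round(v-14+(s[i,1]+s[i,3])/K,2)) for i in j])
```

```text
scene0 [(np.float64(300.62), np.float64(305.0), 'bot', np.float64(198.0), 'c', array([303. , 196.2]))] rim [(np.float64(293.5), np.float64(320.0), 'top', np.float64(183.0), 'bot', np.float64(202.62))]
scene1 [(np.float64(300.38), np.float64(305.12), 'bot', np.float64(198.0), 'c', array([302.94, 196.08]))] rim [(np.float64(294.38), np.float64(312.5), 'top', np.float64(191.38), 'bot', np.float64(202.38))]
scene4 [(np.float64(301.0), np.float64(305.62), 'bot', np.float64(198.38), 'c', array([303.36, 196.44]))] rim [(np.float64(294.88), np.float64(313.0), 'top', np.float64(191.75), 'bot', np.float64(202.62))]
scene8 [] rim [(np.float64(295.0), np.float64(308.5), 'top', np.float64(191.62), 'bot', np.float64(203.38))]
scene9 [] rim [(np.float64(293.38), np.float64(307.38), 'top', np.float64(168.75), 'bot', np.float64(180.38))]
scene10 [] rim [(np.float64(293.38), np.float64(307.38), 'top', np.float64(168.75), 'bot', np.float64(180.5))]
```

The ball offset is somewhere between 2.5 and 4.7 mm, and the limit is 6 mm. That fits a small dish tilt carried in the tool. The final yaw of the dish is free, so I'll turn it back in the air. That changes how the tilts add up and gives a clearer view.

Emit:
jog_arm --rows '[[[0,0,0,2],[0,0,0,3.5],[0,0,0,5],[0,0,0,5],[0,0,0,5],[0,0,0,5],[0,0,0,5],[0,0,0,5]]]'

```text
clock: 13.9
position: [0.4994, 0.0999, 0.146]
tool_rot: [178.8, 0.4, 139.8]
ft_force: [-0.5, 0.3, -1.5]
opening: 0.0549
```

Emit:
jog_arm --rows '[[[0,0,0,5],[0,0,0,5],[0,0,0,5],[0,0,0,5],[0,0,0,5],[0,0,0,5],[0,0,0,5],[0,0,0,5]]]'

```text
clock: 14.57
position: [0.498, 0.0998, 0.1439]
tool_rot: [179.0, -0.5, 97.7]
ft_force: [1.2, -0.8, -1.9]
opening: 0.0549
```

Emit:
jog_arm --rows '[[[0,0,0,5],[0,0,0,5],[0,0,0,5],[0,0,0,5],[0,0,0,5],[0,0,0,5],[0,0,0,5],[0,0,0,5]]]'

```text
clock: 15.23
position: [0.4967, 0.0997, 0.1418]
tool_rot: [179.8, -0.9, 55.6]
ft_force: [0.1, -0.4, -1.4]
opening: 0.0547
```

Emit:
jog_arm --rows '[[[0,0,0,5],[0,0,0,5],[0,0,0,4],[0,0,0,3],[0,0,0,1.5],[0,0,0,0],[0,0,0,0],[0,0,0,0]]]'

```text
clock: 15.9
position: [0.4956, 0.0997, 0.1399]
tool_rot: [-179.8, -0.7, 35.9]
ft_force: [-0.1, -0.0, -3.0]
opening: 0.0546
```

```bash
python3 look.py scene11
python3 - <<'E'
from h import *
a=cv2.cvtColor(camera("top"),4);cv2.imwrite("pics/top11.png",a)
b=cv2.imread("pics/scene11.png")
A=cv2.resize(b[155:190,285:320],None,fx=12,fy=12,interpolation=2)
B=cv2.resize(a[160:230,250:310],None,fx=6,fy=6,interpolation=2)
cv2.imwrite("pics/c11.png",np.hstack([A,B]))
g=b[160:186,287:318,1];print("cols 287 rows 160");print("\n".join(" ".join(f"{x:3d}" for x in row) for row in g))
E
```

```text
[0.4956 0.0997 0.1399] [-179.79   -0.74   35.89] [-0.03  0.02 -0.01]
0.03 110 at -0.085
0.034 111 at -0.035
0.038 112 at 0.005
0.042 123 at -0.035
0.05 150 at -0.005
0.06 180 at -0.025
0.069 179 at -0.045
cols 287 rows 160
 47  30  21  19  15  18  16  13  17   8  21  19  18  19  17  14  16  17  23  21  23  15  21  18  15  14  17  43  60  49  38
 28  23  20  16  16  19  17  16  18  22  27  15  20  19  21  18  17  30  43  35  26  15  12  18  14  16  36 108 126  75  40
 72  29  23  17  17  17  20  18  27  35  40  24  16  20  21  16  24  39  45  33  22  20  23  12  17  27 102 156 155  92  64
172  91  34  11  16  14  15  26  29  25  28  20  19  15  24  16  29  32  25  19  16  17  19  19  23  76 174 209 204 154  85
202 169  95  30  15  17  24  31  23  12  22  21  11  15  18  19  14  19  15  23  22  17  20  16  61 169 211 209 209 191 125
197 199 170  91  28  21  22  21  21  17  17  17  24  18  14  15  13  17  15  11  16  19  15  23 105 177 200 210 209 212 149
205 205 205 146  39  21  20  18  18  17  20  19  14  16  19  18  18  16  15  21  17  18  23  40  78 168 206 204 201 197 132
204 206 1
[... 1646 characters left out ...]
 242 242 243 242 243 243 243 243 243 239 225 169  87  69  66  34  45 165 209 205
203 148  41  36  72  74 131 181 221 236 240 241 243 242 241 243 242 241 238 230 191 125 104  83  73  65  34  47 165 209 209
207 152  45  38  69  71 140 169 166 196 225 232 234 234 234 232 227 222 185 142 121 105 104  77  67  72  34  40 163 212 207
208 163  73  32  68  71 114 156 156 146 139 146 153 146 139 131 111  97  94  99  94 123 119  72  70  76  40  44 160 201 204
206 162  72  31  63  69 114 146 156 162 148 137 130 124 116 109 108 100  96 103 103  99  96  73  73  74  52  64 165 205 205
204 170  84  27  63  65 109 143 137 148 151 145 150 140 132 131 134 123 107 113 112  92  90  73  69  82  92 146 196 212 211
```

View pics/c11.png

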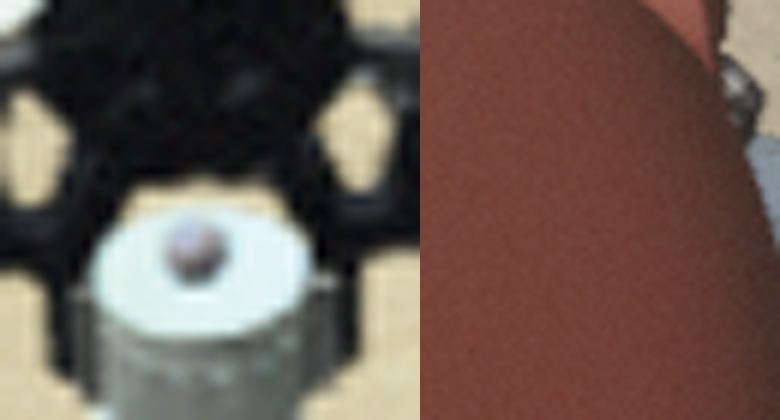

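From the clear view, the ball is at crop (195,247) in a rim ellipse centred at about (201,272). Allowing for the ball's height above the rim, the offset is about 1–4 mm, under the 6 mm limit. I'll settle for a moment, check that everything is still, and hand in.

Emit:
jog_arm --rows '[[[0,0,0,0],[0,0,0,0],[0,0,0,0],[0,0,0,0],[0,0,0,0],[0,0,0,0]]]'

```text
clock: 16.5
position: [0.4956, 0.0997, 0.1399]
tool_rot: [-179.8, -0.7, 36.0]
ft_force: [-0.3, -0.5, -2.2]
opening: 0.0549
```

```bash
python3 - <<'E'
from h import *
g0=cv2.imread("pics/scene11.png")
c=lambda g:(lambda w:(np.array([(w*np.arange(298,306)).sum(),(w*np.arange(172,180)[:,None]).sum()])/w.sum()).round(2))(np.clip(235-g[172:180,298:306,1].astype(float),0,None))
print(c(g0))
for i in range(8):
    b=cv2.cvtColor(camera("scene"),4);print(c(b),end=" ")
s=r.state();print(s["clock"],s["position"].round(4),s["tool_rot"].round(2),s["ft_force"].round(1),s["opening"],s["qvel"].round(2))
cv2.imwrite("pics/scene12.png",b)
d=cv2.absdiff(cv2.imread("pics/scene1.png"),b).max(2)
for n,X in dict(screwdriver=(.39,.08),tape=(.53,.19),pencil=(.56,.02),laser=(.52,-.2)).items():
    u,v=px("scene",np.array([*X,.02])).astype(int);print(n,u,v,(d[v-10:v+10,u-10:u+10]>40).mean().round(3))
E
python3 look.py scene13|tail -7
```

```text
[301.05 175.92]
[301.07 175.9 ] [301.09 175.92] [301.08 175.9 ] [301.09 175.91] [301.08 175.9 ] [301.09 175.9 ] [301.08 175.91] [301.09 175.91] 16.9 [0.4956 0.0997 0.1399] [-179.79   -0.74   35.96] [-0.6  0.1 -2.2] 0.054918476754019875 [-0.03 -0.01 -0.11  0.02 -0.08 -0.08]
screwdriver 290 236 0.0
tape 286 201 0.022
pencil 334 212 0.002
laser 389 243 0.0
0.03 109 at -0.075
0.034 112 at -0.025
0.038 115 at 0.005
0.042 125 at -0.035
0.05 152 at -0.005
0.06 180 at -0.025
0.069 178 at -0.045
```

The ball is still to within 0.02 px, the arm is at rest, the needle is unchanged, and the screwdriver, tape, pencil and laser haven't moved. Handing in.

```bash
python3 -c "
from rig import sign_off
print(sign_off())"
```

```text
the job is handed in; nothing more can be done
None
```

The job is handed in at about 17 s of the 58 s allowed. The dish is out of the socket, held level over the base with the ball in the bowl. The hand-in gave no verdict.

**What I did**
- **Knob:** I turned it about 70° anticlockwise in one grasp. The needle went from about 0.39 rad right of the mark to in line with it.
- **Dish:** I gripped it by its sides and turned it about 88.5° anticlockwise. I felt no stop torque and did not go on to the stop. It came out freely when lifted about 94 mm, and only its weight of about 2 N stayed on the wrist.
- **Extra move:** In the air I turned it back about 140°. This was to reduce the effect of a roughly 1.3° tool tilt on the ball and to see the ball better.

**Last checks**
- **Needle:** It reads the same as the mark within about 0.02–0.03 rad.
- **Height and position:** The dish's middle is about 0.157 m up. The tool is about 7 mm sideways of the socket axis.
- **Rest:** The ball stayed still to 0.02 px over 0.4 s, and the arm was at rest.
- **Other things:** The screwdriver, tape, pencil and line laser show no shift. I did not check the tape measure, but the arm never worked near it.

**Less certain**
- **Ball position:** My estimates of its distance from the middle disagreed, from under 1 mm to about 4.3 mm. All are below the 6 mm limit.
- **Tilt:** The dish's tilt was not measured directly. From the tool angles I expect about 0.03 rad.
- **Height drift:** The tool sank about 8 mm while turning in the air, and this is included in the height above.

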